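# Stand the toppled orange light shield up and slide it home

## Robot

A 6-joint arm with a two-finger parallel gripper is mounted at the origin on the work surface. World frame = base frame: x ahead of the robot, y to its left, z up, the work surface at z = 0. Lengths are in mm, angles in rad, forces in N, time in s.
With the tool pointing down it reaches from about 350 to 875 mm from the base axis. Payload 4.2 kg.
Tool frame: the origin (TCP) lies at the very end of the fingers, on their centre line; the grasp point (between the pads) lies 19 mm behind it; z points along the fingers, y is the line along which they close (so a half turn about z gives the same grasp; the last joint's range is limited). The gripper opens to 85 mm and grips with 20 to 120 N. Pads are 22 mm wide; open, the fingers measure 114 mm over their backs; the gripper's body (76 mm by 85 mm) begins 54 mm behind the grasp point. The pads swing forward as they close: fully open they stand 13 mm farther back than shut.
Start: joints at [1.559, 0.385, 0.008, 0, -1.194, -0.259], TCP at [167.157, 602.211, 231.312] pointing down, gripper open.
Joint ranges: [-3.14, 3.14], [-1.21, 2.06], [-1.07, 1.41], [-3.16, 2.05], [-2.99, -0.16], [-3.1, 3.1]. Speed limits (rad/s): [2.79, 2.79, 3.14, 3.14, 3.14, 3.14].

## Interface

Orientations are given as a unit quaternion [x, y, z, w].
In Python, from bench import read_state, get_image, camera_model, job_done gives the robot as it stands.
- The arm moves only by the shell command python3 -m handwheel 'ROWS'. ROWS is JSON, a list of rows, each a list of 7 numbers: the shift along the tool's x, y, z in m, then the turn, a rotation vector about the tool's x, y, z in rad, then the gripper's target within -1 to 1 (fully open at 1, half-way at 0, shut at -1). In form: [[dx, dy, dz, wx, wy, wz, jaw], ...]. A call has 1 to 10 rows; each row is the pose to reach, as a shift and turn from the pose commanded when the call began, along the tool's axes at that moment; what a row does not reach only later rows make up. A row lasts 1/8 s, in which the tool goes at most 62.5 mm and 10.7 degrees, less where a joint would pass 70% of its speed; a pose out of reach is approached as far as the arm can. A call with a gripper value outside its range is refused whole. The fingers move at their own pace and stop on an object; the grip force is fixed at half the most. Time passes only in rows, so rows that repeat a pose let the fingers close. It gives the time, the measured TCP pose, the force, the opening and the grip force at its end, in the units of the state.
- read_state(): the state, without advancing time (a new reading comes with each control period).
- get_image(name): name is "side" or "top" or "wrist"; returns (picture, depth): 400x640x3 uint8, blue, green, red; 400x640 float32, mm along the optical axis (not along the pixel's ray), 0 where there is no reading.
- camera_model(name): a dict with "K" (3x3 intrinsics, pixels), "rvec" (rotation vector, rad) and "tvec" (3), from world to camera coordinates, as OpenCV has them; the wrist camera has in their place "hand_eye" (4x4, takes a point from camera to tool coordinates, whose origin is the TCP and whose axes are the flange's). Camera axes: x right, y down, z forward; pixel columns grow to the right and rows downward; lengths in mm; the calibration is good to about 2 mm. A picture is of the moment at which its call begins: read the wrist's pose just before it. camera_model takes no time and is no camera call.
- job_done(): hands the job in; it is judged then, once.
The state is a dict: "clock": time; "joints": joint angles; "joint_vel": joint speeds; "joint_efforts": joint torques, N m; "position": TCP position; "ee_rot": TCP orientation; "contact_force": force on the tool from outside, world axes, zero at the start; "wrist_torque": the same for the moment, N m; "gripper_width": finger opening in mm; "grasp_force": force on a finger pad.
Only numpy, scipy, OpenCV 4.12 (cv2) and the standard library are available. Lean on these libraries where they do the work, as an engineer would, in place of code of your own. Each camera call takes 0.05 s, during which the arm holds its last target. There are 200 camera calls.

## Task

The orange light shield has been knocked onto its back in front of the light plate. Using only pushes of the fingers, never lifting or carrying it, tip it back up onto its white foot, then slide it forward so that the foot runs under the plate and the orange panel stands upright, square and flush against the plate's front, centred on it. Leave the beaker, the bottle and the jar where they stand, and finish clear of everything.

Things in the scene. Friction and masses are not known exactly. Their poses are not given: they have to be found in the camera images.
- shield: Loose L-shaped shield, 0.5-0.9 kg: orange panel 150 wide, 120 high, 5 thick; white steel foot 120 wide, 110 deep, 6 thick. Origin: middle of the heel, the outer edge where panel back meets foot underside. Axes: x out of the foot's underside; -x up the panel; y along the heel; z along the foot to its toe. Lying: x level, towards the plate, z up. Standing: x straight down, z forward.
- shield_top (a point): Middle of the shield panel's top edge, 120 mm along the panel from the heel: about 3 mm above the bench while it lies (panel flat on the bench, towards the robot), 120 mm above it when it stands. Standing, the panel's back, the face to push when sliding, is the plane through the heel square to the shield's z.
- shield_toe (a point): Middle of the foot's toe edge, 110 mm from the heel: 110 mm up while the shield lies. Pushing the upper part of the foot away from the panel, from above the panel, turns the shield about its heel; past some 15 to 25 degrees it falls onto its foot by itself. The foot's panel-side face is 6 mm from its underside. Stood up, the toe is 20 to 55 mm short of the plate's front.
- plate: Fixed white light plate, blue window on top: 240 wide, 160 deep, underside 30 and top 85 mm above the bench, on four black legs; the opening between the legs is 198 wide. Origin: on the bench below the middle of its flat front; x points into the instrument, y along its front to the robot's left. With the panel flush the heel is at x = -5 mm of this frame.
- beaker: Glass beaker, 68 mm across, 88 high, standing near the shield; origin at the centre of its underside. Not to be disturbed.
- reagent: Amber bottle with a blue cap and paper label, 54 mm across, 100 high; origin at the centre of its underside. Not to be disturbed.
- jar: Green jar with a black lid, 64 mm across, 80 high; origin at the centre of its underside. Not to be disturbed.
Not all that is in view belongs to the job. Of the things shaped like the shield, the orange one is meant.

How it is judged:
By the outcome, as a careful person would: the job done as asked, in the order asked, and still so for the second after the job is handed in, with the robot touching nothing.
It also fails if it takes over 56 s, if anything falls off the work surface, if the arm or the gripper's body presses on something with over 40 N, if the wrist force passes 120 N, or if a joint passes its speed limit or range.

## Working session

There is one attempt and no reset: what is moved stays moved. The work goes in short steps, Python scripts to look and compute and a shell command to move; the robot and the scene stay as the last step left them, time stands still between calls to the robot, and variables do not carry over. Pictures are saved under pics/ and viewed, at most 12 in all, crops included, and the job is handed in when it is done.

```bash
mkdir -p pics; ls; cat > h.py <<'E'
import numpy as np, cv2
from bench import read_state, get_image, camera_model, job_done
from scipy.spatial.transform import Rotation as R
def pts(name, d, st=None):
    m=camera_model(name);K=np.array(m["K"]);v,u=np.mgrid[:d.shape[0],:d.shape[1]]
    P=np.stack([(u-K[0,2])/K[0,0]*d,(v-K[1,2])/K[1,1]*d,d],-1)
    Rm=cv2.Rodrigues(np.array(m["rvec"],float))[0];t=np.array(m["tvec"],float).ravel()
    W=(P-t)@Rm; W[d<=0]=np.nan
    return W
def proj(name,p):
    m=camera_model(name)
    return cv2.projectPoints(np.float64(p).reshape(-1,1,3),np.float64(m["rvec"]),np.float64(m["tvec"]),np.float64(m["K"]),None)[0].reshape(-1,2)
E
python3 - <<'E'
from h import *
for n in("top","side"):
    i,d=get_image(n);cv2.imwrite(f"pics/{n}0.png",i);np.savez(f"{n}0.npz",i=i,d=d)
print(read_state())
print(camera_model("top"),camera_model("side"))
E
```

```text
pics
{'clock': 0.1, 'joints': array([ 1.55859915e+00,  3.85484388e-01,  6.74654680e-03, -4.30508746e-04,
       -1.19399385e+00, -2.58570166e-01]), 'joint_vel': array([ 0.00202276, -0.0016464 ,  0.00355236,  0.00257936, -0.00017934,
       -0.00186437]), 'joint_efforts': array([-2.73336727e-04, -3.93319595e+01,  1.88931441e+01,  4.19793427e+00,
       -2.56563726e-03,  3.84833200e-06]), 'position': array([167.03235282, 601.72073428, 230.32254152]), 'ee_rot': array([ 9.90838417e-01, -1.35049087e-01, -7.96564582e-05,  9.84933137e-04]), 'contact_force': array([ 1.02310808, -0.43666843,  0.11525088]), 'wrist_torque': array([0.0296644 , 0.01348407, 0.01215448]), 'grasp_force': 0.0, 'gripper_width': 85.29578123574778}
{'K': array([[375.10348185,   0.        , 316.33902515],
       [  0.        , 375.10348185, 198.06924413],
       [  0.        ,   0.        ,   1.        ]]), 'rvec': array([ 2.20330551, -2.17100221,  0.14259738]), 'tvec': array([ -18.32075488,  461.62023684, 1067.05778544])} {'K': array([[512.95936999,   0.        , 317.6767623 ],
       [  0.        , 512.95936999, 190.90903877],
       [  0.        ,   0.        ,   1.        ]]), 'rvec': array([ 2.12091517, -0.11213727,  0.08804755]), 'tvec': array([-439.64645968,  101.72311668, 1689.11884167])}
```

View pics/top0.png

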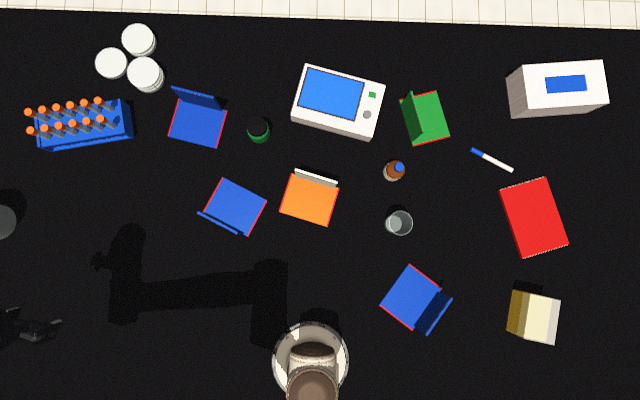

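View pics/side0.png

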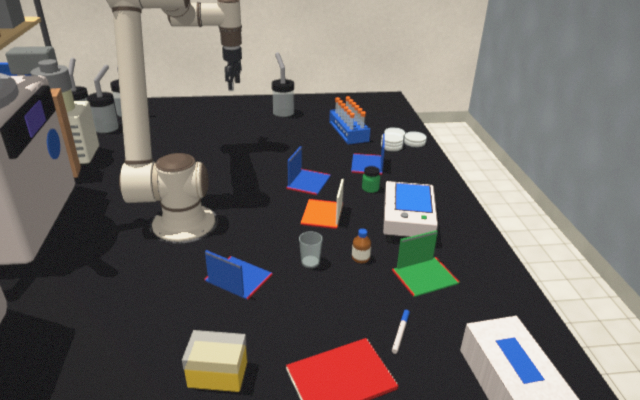

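L-shaped candidates in the top view are blue (197,120), (233,207) and (416,300), green (425,117) and orange (309,198). Only the orange one with the white foot (foot edge at 316,177) fits the description. In the side view it is at (322,212), with the foot at (340,203). The plate is the white box with a blue window at (338,102). The bottle is at (395,170), the beaker at (399,222) and the jar at (258,130). I'll measure these and enlarge the orange one.

```bash
python3 - <<'E'
from h import *
z=np.load("top0.npz");i,d=z["i"],z["d"];W=pts("top",d)
cv2.imwrite("pics/crop0.png",cv2.resize(i[50:250,240:440],(600,600),interpolation=cv2.INTER_CUBIC))
hsv=cv2.cvtColor(i,cv2.COLOR_BGR2HSV)
v,u=np.mgrid[:400,:640]
def box(u0,u1,v0,v1):return (u>=u0)&(u<=u1)&(v>=v0)&(v<=v1)
def rect(m,zh,nm):
    # pixels mask -> largest contour cast onto plane z=zh -> minAreaRect in world
    c=max(cv2.findContours(m.astype(np.uint8),0,1)[0],key=cv2.contourArea).reshape(-1,2).astype(float)
    mm=camera_model("top");K=mm["K"];Rm=cv2.Rodrigues(mm["rvec"])[0];t=mm["tvec"]
    r=np.c_[(c[:,0]-K[0,2])/K[0,0],(c[:,1]-K[1,2])/K[1,1],np.ones(len(c))]@Rm;o=-t@Rm
    P=o+r*((zh-o[2])/r[:,2])[:,None]
    q=cv2.minAreaRect(P[:,:2].astype(np.float32));print(nm,q,cv2.boxPoints(q).round(1).tolist())
om=box(270,345,160,235)&(hsv[...,0]<20)&(hsv[...,1]>120)&(hsv[...,2]>80)
rect(om,5,"orange"); print("z orange",np.nanmedian(W[om],0))
hi=box(285,345,160,200)&(W[...,2]>20); print("foot n",hi.sum())
P=W[hi];print("foot z max",np.nanmax(P[:,2]), np.percentile(P[:,2],[5,50,95]))
top=hi&(W[...,2]>95);print(top.sum());rect(top,110,"toe")
pl=box(285,395,55,145)&(W[...,2]>70)&(W[...,2]<100);rect(pl,85,"plate");print(np.nanmedian(W[pl],0))
for n,b,zt in(("jar",(240,275,112,148),80),("bottle",(380,410,155,185),100),("beaker",(380,418,205,240),88)):
    m=box(*b)&(W[...,2]>15)
    if m.sum():print(n,m.sum(),np.nanmax(W[m][:,2]),W[m].min(0),W[m].max(0))
E
```

```text
orange ((459.0838928222656, 10.795486450195312), (153.5686492919922, 123.1822738647461), 73.4893569946289) [[378.20001220703125, -45.29999923706055], [496.29998779296875, -80.30000305175781], [540.0, 66.9000015258789], [421.8999938964844, 101.9000015258789]]
z orange [455.68904267  11.97153491   4.89702618]
foot n 309
foot z max 115.60601281348963 [ 26.64556865  88.62866197 111.77256414]
140
toe ((511.61669921875, -6.597633361816406), (118.90644836425781, 8.422987937927246), 73.51287841796875) [[490.70001220703125, -62.400001525878906], [498.79998779296875, -64.80000305175781], [532.5, 49.20000076293945], [524.5, 51.599998474121094]]
plate ((731.6771240234375, -67.02847290039062), (238.81613159179688, 162.66769409179688), 75.63646697998047) [[623.2999877929688, -162.5], [780.7999877929688, -202.89999389648438], [840.0999755859375, 28.5], [682.5, 68.80000305175781]]
[730.64922309 -66.59017898  85.65995533]
jar 477 84.4468285567015 [623.94914315 129.63878445  15.14521229] [683.90177789 190.15007213  84.44682856]
bottle 347 103.47729925154226 [ 516.22601939 -257.70573292   15.04000368] [ 567.851107   -207.73035427  103.47729925]
beaker 358 92.06322774903468 [ 358.08210807 -273.73708816   15.74355432] [ 423.88153378 -206.58164428   92.06322775]
```

View pics/crop0.png

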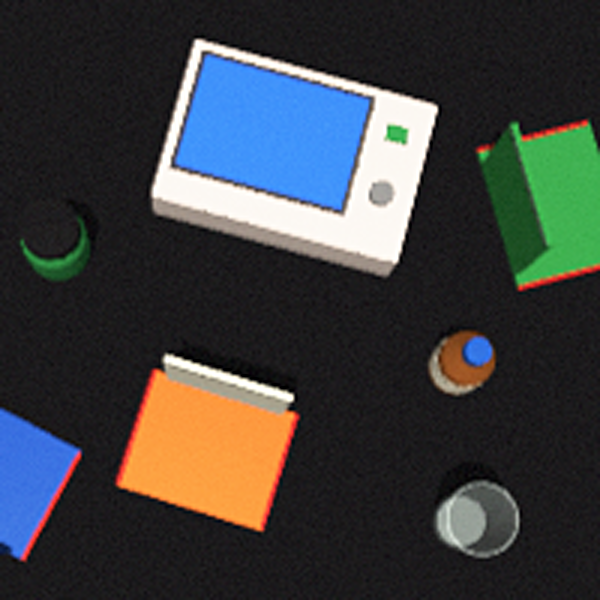

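The crop confirms the orange panel with the white foot standing at its far edge. Next I'll work out the approach to a point above the panel.

```bash
cat >> h.py <<'E'
def rel(x,y,z,yawdeg):
    s=read_state();R0=R.from_quat(s["ee_rot"]);a=np.deg2rad(yawdeg)
    T=R.from_matrix(np.array([[np.cos(a),np.sin(a),0],[np.sin(a),-np.cos(a),0],[0,0,-1]]))
    print("shift",(R0.inv().apply(np.array([x,y,z])-s["position"])/1000).round(4),"turn",(R0.inv()*T).as_rotvec().round(4),"F",s["contact_force"].round(1),"clk",s["clock"])
E
python3 -c "
from h import *
rel(472.4,6,231,-16.5)"
```

```text
shift [4.537e-01 4.923e-01 3.000e-04] turn [ 0.002  -0.0001  0.0171] F [ 1.  -0.4  0.1] clk 0.1
```

```bash
python3 -m handwheel '[[0.0454,0.0492,0,0,0,0.017,0],[0.09,0.098,0,0,0,0.017,0],[0.136,0.148,0,0,0,0.017,0],[0.181,0.197,0,0,0,0.017,0],[0.227,0.246,0,0,0,0.017,0],[0.272,0.295,0,0,0,0.017,0],[0.318,0.345,0,0,0,0.017,0],[0.363,0.394,0,0,0,0.017,0],[0.408,0.443,0,0,0,0.017,0],[0.454,0.492,0,0,0,0.017,0]]' && python3 -m handwheel '[[0,0,0,0,0,0,0],[0,0,0,0,0,0,0]]';python3 -c "
from h import *
rel(472.4,6,92,-16.5);print(read_state()['position'],read_state()['joints'])"
```

```text
clock: 1.35
position: [452.9, 44.2, 231.4]
ee_rot: [0.99, -0.143, 0.0, -0.0]
contact_force: [0.7, 0.6, 0.2]
gripper_width: 42.6
grasp_force: 0.0
clock: 1.6
position: [452.1, 45.9, 230.9]
ee_rot: [0.99, -0.144, -0.001, 0.0]
contact_force: [-0.2, 0.8, -0.3]
gripper_width: 42.3
grasp_force: 0.0
shift [0.0309 0.0324 0.1389] turn [ 0.0004  0.001  -0.0011] F [-0.2  0.8 -0.3] clk 1.6
[452.1358523   45.87113964 230.88436688] [ 4.60148663e-01  9.13257804e-02 -3.87930312e-01 -4.34456814e-04
 -1.09250553e+00  8.21800925e-01]
```

```bash
python3 -m handwheel '[[0.031,0.032,0.02,0,0,0,0],[0.031,0.032,0.06,0,0,0,0],[0.031,0.032,0.1,0,0,0,0],[0.031,0.032,0.139,0,0,0,0],[0.031,0.032,0.139,0,0,0,0],[0.031,0.032,0.139,0,0,0,0]]';python3 - <<'E'
from h import *
print(read_state()['position'])
i,d=get_image("side");cv2.imwrite("pics/s1.png",cv2.resize(i[120:280,240:460],(770,560)))
E
```

```text
clock: 2.35
position: [474.1, 8.0, 93.7]
ee_rot: [0.99, -0.142, 0.001, -0.0]
contact_force: [0.5, -0.1, 1.0]
gripper_width: 42.5
grasp_force: 0.0
[474.12340546   7.99849216  93.68008993]
```

View pics/s1.png

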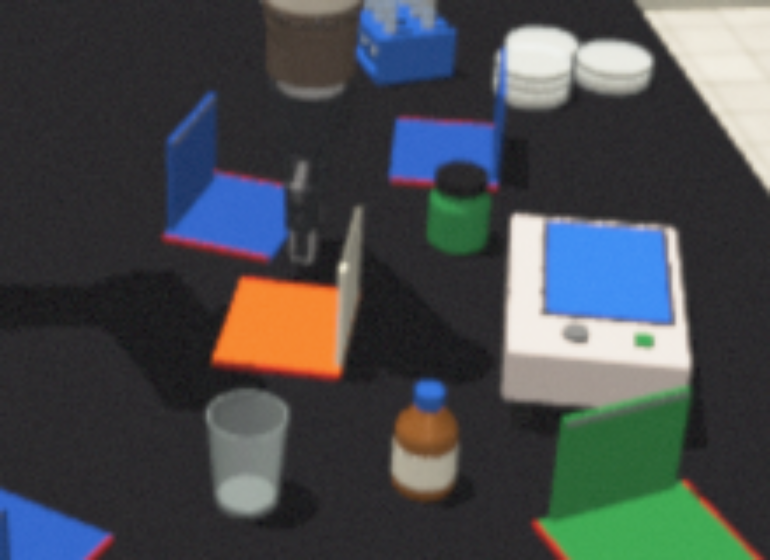

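The crop shows the fingertips above the panel, about (300,240), some 25 mm short of the foot (350,290). I'll start the push.

```bash
python3 -m handwheel '[[0.012,0.002,0,0,0,0,0],[0.02,0.002,0,0,0,0,0],[0.026,0.002,0,0,0,0,0],[0.032,0.002,0,0,0,0,0],[0.038,0.002,0,0,0,0,0],[0.043,0.002,0,0,0,0,0],[0.048,0.002,0,0,0,0,0]]';python3 - <<'E'
from h import *
i,d=get_image("side");cv2.imwrite("pics/s2.png",cv2.resize(i[120:280,240:460],(770,560)))
E
```

```text
clock: 3.28
position: [518.9, -9.0, 92.2]
ee_rot: [0.99, -0.143, -0.0, 0.0]
contact_force: [0.6, 0.8, -0.4]
gripper_width: 42.8
grasp_force: 0.1
```

View pics/s2.png

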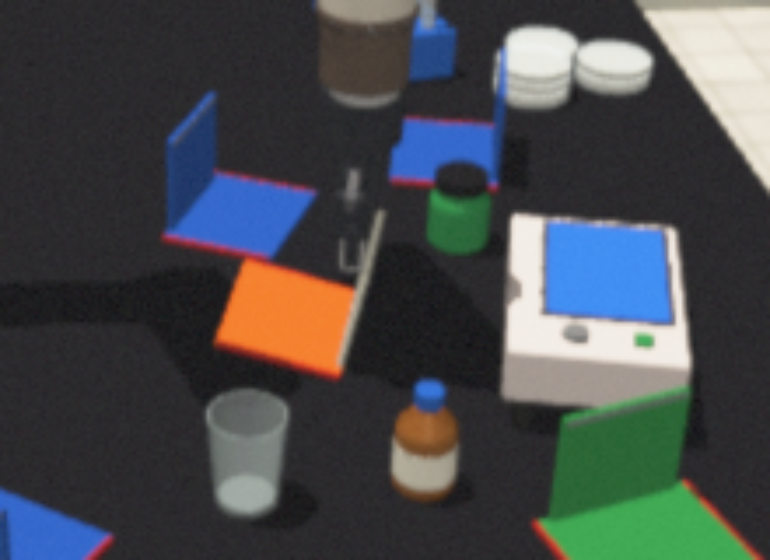

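The shield is tilting, its panel lifting near (300,300) while the heel stays put. I'll push further, slowly.

```bash
python3 -m handwheel '[[0.004,0,0,0,0,0,0],[0.008,0,0,0,0,0,0],[0.012,0,0,0,0,0,0],[0.015,0,0,0,0,0,0],[0.018,0,0,0,0,0,0],[0.018,0,0,0,0,0,0],[0.018,0,0,0,0,0,0],[0.018,0,0,0,0,0,0],[0.018,0,0,0,0,0,0]]';python3 - <<'E'
from h import *
i,d=get_image("side");cv2.imwrite("pics/s3.png",cv2.resize(i[120:280,240:460],(770,560)))
E
```

```text
clock: 4.45
position: [535.8, -14.0, 92.3]
ee_rot: [0.99, -0.143, -0.0, 0.0]
contact_force: [0.1, -0.3, 0.9]
gripper_width: 42.7
grasp_force: 0.0
```

View pics/s3.png

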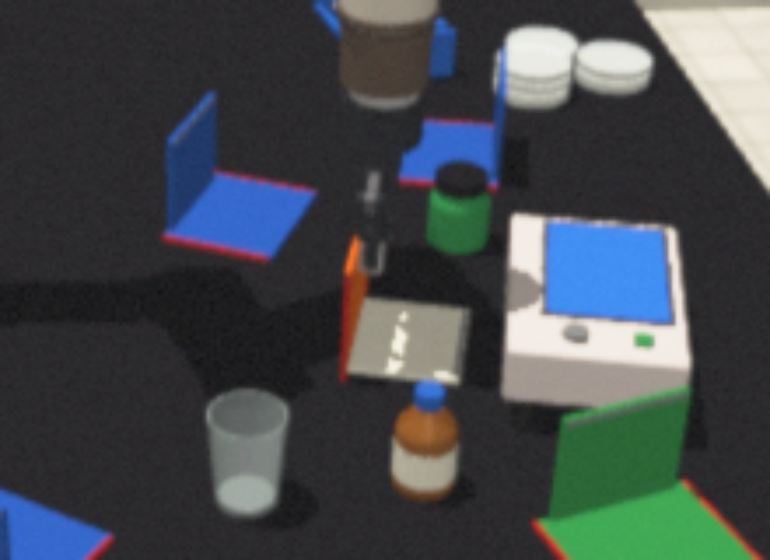

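The shield is standing: the panel is upright at (355,310), the foot is flat at (410,340), and the fingers are in front of the panel. I'll raise the tool and retract it behind the panel.

```bash
python3 -m handwheel '[[0.003,0,-0.04,0,0,0,0],[0.003,0,-0.09,0,0,0,0],[0.003,0,-0.12,0,0,0,0.5],[-0.05,0,-0.12,0,0,0,1],[-0.1,0,-0.12,0,0,0,1],[-0.14,0,-0.12,0,0,0,1],[-0.14,0,-0.12,0,0,0,1]]';python3 - <<'E'
from h import *
i,d=get_image("top");cv2.imwrite("pics/t4.png",cv2.resize(i[50:250,220:420],(600,600),interpolation=cv2.INTER_CUBIC));np.savez("top4.npz",i=i,d=d)
i2,d2=get_image("side");np.savez("side4.npz",i=i2,d=d2)
W=pts("top",d);v,u=np.mgrid[:400,:640]
m=(u>270)&(u<350)&(v>140)&(v<210)
t=m&(W[...,2]>105)&(W[...,2]<128);f=m&(W[...,2]>2.5)&(W[...,2]<20)&(i.min(2)>90)
for k in(t,f):
    P=W[k];print(k.sum(),P.mean(0),P.min(0),P.max(0));print(cv2.minAreaRect(P[:,:2].astype(np.float32)))
E
```

```text
clock: 5.38
position: [399.4, 25.8, 212.7]
ee_rot: [0.99, -0.142, 0.0, -0.0]
contact_force: [1.0, 0.0, 0.9]
gripper_width: 85.7
grasp_force: 0.0
155 [519.12310517  -7.54620451 117.45316577] [496.61243579 -78.86176874 105.09703486] [542.29699633  63.18538365 125.07293415]
((519.4284057617188, -7.921073913574219), (148.99343872070312, 6.022039890289307), 73.58670043945312)
1061 [581.42832314 -26.56333074   5.95023509] [526.64555345 -96.02430228   2.50815487] [635.68593033  40.77696786  12.51998015]
((582.4337158203125, -26.2816162109375), (122.42984008789062, 87.69933319091797), 73.91133880615234)
```

View pics/t4.png

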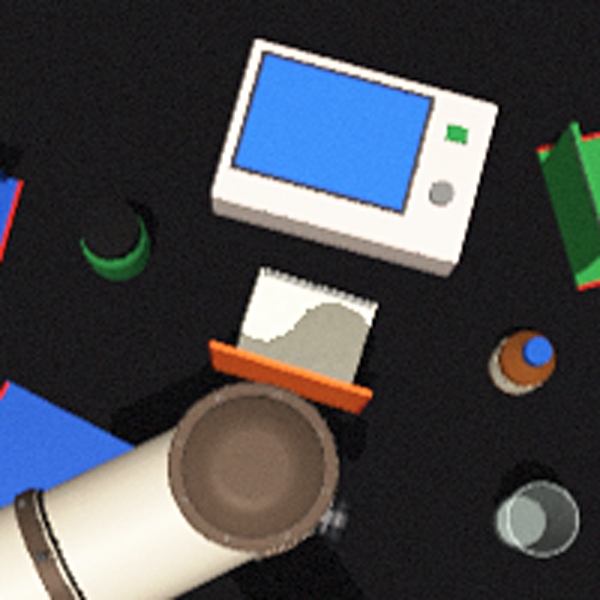

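The shield stands clear of the gripper: the panel's top edge runs (210,345)–(370,405) and the toe is at (320,285), short of the plate front. I'll refine the plate fit and express the shield in its frame.

```bash
cat >> h.py <<'E'
def cast(c,zh,n="top"):
    mm=camera_model(n);K=mm["K"];Rm=cv2.Rodrigues(mm["rvec"])[0];t=mm["tvec"]
    r=np.c_[(c[:,0]-K[0,2])/K[0,0],(c[:,1]-K[1,2])/K[1,1],np.ones(len(c))]@Rm;o=-t@Rm
    return (o+r*((zh-o[2])/r[:,2])[:,None])[:,:2]
def crect(m,zh,n="top"):
    c=max(cv2.findContours(m.astype(np.uint8),0,1)[0],key=cv2.contourArea).reshape(-1,2).astype(float)
    return cv2.minAreaRect(cast(c,zh,n).astype(np.float32))
E
python3 - <<'E'
from h import *
v,u=np.mgrid[:400,:640]
for fn in("top0.npz","top4.npz"):
    z=np.load(fn);i,d=z["i"],z["d"];W=pts("top",d)
    b=(u>285)&(u<395)&(v>55)&(v<145)
    mx=i.max(2)
    for nm,m in(("bright",b&(mx>215)),("z80",b&(W[...,2]>80)&(W[...,2]<92)),("blue",b&(i[...,0]>200)&(i[...,2]<120))):
        q=crect(cv2.morphologyEx(m.astype(np.uint8),cv2.MORPH_CLOSE,np.ones((9,9))) if nm!="blue" else m,85);print(fn,nm,q)
    # front face normal / lateral from depth
    f=b&(W[...,2]>40)&(W[...,2]<76);P=W[f];
    k=np.polyfit(P[:,1],P[:,0],1);print("front face n",f.sum(),"yaw",-np.degrees(np.arctan(k[0])),"x at y=-47:",np.polyval(k,-47),"std",np.std(P[:,0]-np.polyval(k,P[:,1])))
    print("img px row sample",i[118:132:2,330].tolist())
E
```

```text
top0.npz bright ((734.33642578125, -67.27194213867188), (237.27699279785156, 158.99452209472656), 75.60090637207031)
top0.npz z80 ((732.7188720703125, -67.26234436035156), (238.86024475097656, 160.38189697265625), 75.58623504638672)
top0.npz blue ((752.4349975585938, -45.71257019042969), (160.1873321533203, 111.72708892822266), 75.58572387695312)
front face n 295 yaw -14.351834771821501 x at y=-47: 657.5733206083341 std 0.5774486204378907
img px row sample [[244, 248, 252], [243, 249, 252], [243, 248, 252], [245, 250, 253], [208, 220, 234], [135, 149, 161], [141, 149, 164]]
top4.npz bright ((734.302978515625, -67.261962890625), (237.28045654296875, 158.91957092285156), 75.5983657836914)
top4.npz z80 ((732.68603515625, -67.26864624023438), (238.85125732421875, 160.44227600097656), 75.58623504638672)
top4.npz blue ((752.4349975585938, -45.71257019042969), (160.1873321533203, 111.72708892822266), 75.58572387695312)
front face n 308 yaw -14.409595769252062 x at y=-47: 657.6399768630488 std 1.0993753338275507
img px row sample [[242, 248, 252], [243, 248, 252], [242, 248, 252], [244, 248, 253], [203, 217, 232], [136, 146, 159], [139, 150, 163]]
```

```bash
python3 -c "
from h import *
rel(457.5,10.4,58,-16.4)"
```

```text
shift [ 0.0575 -0.0006  0.155 ] turn [-0.001  -0.0014 -0.0006] F [ 0.3 -0.3  0. ] clk 5.475
```

```bash
python3 -m handwheel '[[0.03,0,0.03,0,0,0,1],[0.057,0,0.08,0,0,0,1],[0.057,0,0.13,0,0,0,1],[0.057,0,0.155,0,0,0,1],[0.057,0,0.155,0,0,0,1],[0.057,0,0.155,0,0,0,1]]' && python3 -c "
from h import *
c,s=np.cos(np.radians(-16.4)),np.sin(np.radians(-16.4))
hx,hy=516.9,-7.0
rel(hx-35*c,hy-35*s,59,-16.4)
rel(hx+79*c,hy+79*s,59,-16.4)"
```

```text
clock: 6.22
position: [457.7, 9.7, 58.0]
ee_rot: [0.99, -0.143, 0.001, -0.0]
contact_force: [0.8, -0.6, 0.2]
gripper_width: 85.4
grasp_force: 0.0
shift [ 0.0265 -0.0007 -0.0009] turn [-0.0007 -0.0016 -0.0015] F [ 0.8 -0.6  0.2] clk 6.225
shift [ 0.1405 -0.0009 -0.0008] turn [-0.0007 -0.0016 -0.0015] F [ 0.8 -0.6  0.2] clk 6.225
```

```bash
python3 -m handwheel '[[0.015,0,0,0,0,0,1],[0.03,0,0,0,0,0,1],[0.04,0,0,0,0,0,1],[0.046,0,0,0,0,0,1],[0.051,0,0,0,0,0,1],[0.056,0,0,0,0,0,1],[0.061,0,0,0,0,0,1],[0.066,0,0,0,0,0,1],[0.071,0,0,0,0,0,1],[0.076,0,0,0,0,0,1]]'; python3 - <<'E'
from h import *
i,d=get_image("side");cv2.imwrite("pics/s5.png",cv2.resize(i[120:280,240:460],(770,560)))
E
```

```text
clock: 7.48
position: [525.4, -12.4, 56.9]
ee_rot: [0.99, -0.144, -0.004, 0.001]
contact_force: [-9.5, 3.0, 5.8]
gripper_width: 85.5
grasp_force: 0.0
```

View pics/s5.png

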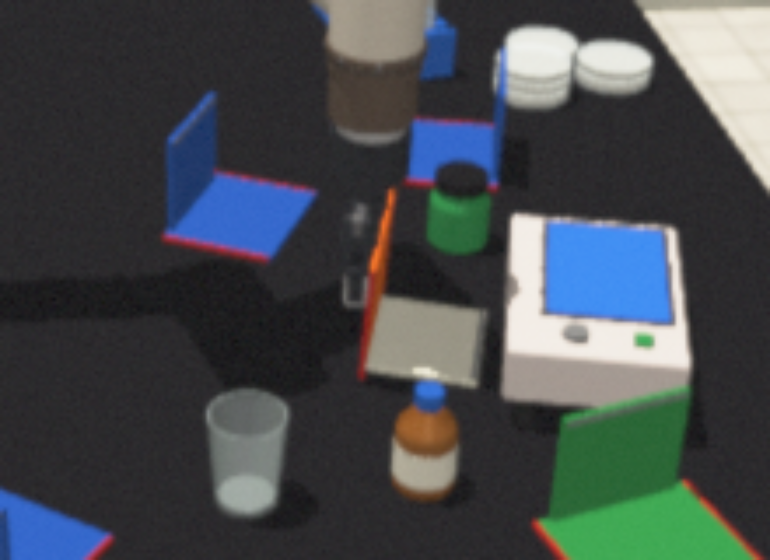

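The panel is leaning forward, top at (392,195) and bottom at (362,375). The push is too high for the friction, so I'll back off gently to let it settle, then tilt the tool and push low.

```bash
python3 -m handwheel '[[-0.004,0,0,0,0,0,1],[-0.008,0,0,0,0,0,1],[-0.012,0,0,0,0,0,1],[-0.016,0,0,0,0,0,1],[-0.02,0,0,0,0,0,1],[-0.03,0,0,0,0,0,1],[-0.045,0,0,0,0,0,1],[-0.075,0,0,0,0,0,1],[-0.095,0,0,0,0,0,1],[-0.095,0,0,0,0,0,1]]'; cat > meas.py <<'E'
from h import *
import sys
i,d=get_image("top");W=pts("top",d);v,u=np.mgrid[:400,:640]
hsv=cv2.cvtColor(i,cv2.COLOR_BGR2HSV)
m=(u>270)&(u<360)&(v>100)&(v<215)
t=m&(W[...,2]>106)&(W[...,2]<128)&(hsv[...,0]<20)&(hsv[...,1]>120)
n,l,st,ce=cv2.connectedComponentsWithStats(t.astype(np.uint8));t=l==1+st[1:,4].argmax()
P=W[t];q=cv2.minAreaRect(P[:,:2].astype(np.float32))
x=np.array([.9686,-.2487]);y=np.array([.2487,.9686]);o=np.array([656,-47.4])
c=np.array(q[0])-o
print(q,"n",t.sum(),"z",P[:,2].mean()); print("panel-top centre in plate frame",c@x,c@y)
k=np.polyfit(P[:,1],P[:,0],1);print("yaw",-np.degrees(np.arctan(k[0])))
E
python3 meas.py
```

```text
clock: 8.78
position: [436.1, 15.0, 57.5]
ee_rot: [0.99, -0.143, -0.0, 0.0]
contact_force: [0.6, 0.6, 0.0]
gripper_width: 85.1
grasp_force: 0.0
((536.5327758789062, -13.315803527832031), (149.02206420898438, 5.969549179077148), 73.30073547363281) n 157 z 117.62970355117388
panel-top centre in plate frame -124.19269294631958 3.302454064025878
yaw -16.66562621271037
```

```bash
cat >> h.py <<'E'
def relt(x,y,z,yawdeg,tilt):
    s=read_state();R0=R.from_quat(s["ee_rot"]);a=np.deg2rad(yawdeg)
    T=R.from_matrix(np.array([[np.cos(a),np.sin(a),0],[np.sin(a),-np.cos(a),0],[0,0,-1]]))*R.from_rotvec([0,np.deg2rad(tilt),0])
    print("shift",(R0.inv().apply(np.array([x,y,z])-s["position"])/1000).round(4),"turn",(R0.inv()*T).as_rotvec().round(4),"F",s["contact_force"].round(1),"clk",s["clock"])
E
python3 -c "
from h import *
a=np.radians(-16.6);k=60
relt(534.1-k*np.cos(a),-12.6-k*np.sin(a),16,-16.6,35)"
```

```text
shift [ 0.0404 -0.0008  0.0417] turn [-0.0012  0.6103  0.0031] F [ 0.9 -0.1 -0.4] clk 8.825
```

```bash
python3 -m handwheel '[[0,0,0,0,0.16,0,1],[0,0,0,0,0.32,0,1],[0,0,0,0,0.48,0,1],[0,0,0.01,0,0.61,0.003,1],[0.02,-0.001,0.025,0,0.61,0.003,1],[0.04,-0.001,0.036,0,0.61,0.003,1],[0.04,-0.001,0.04,0,0.61,0.003,1],[0.04,-0.001,0.04,0,0.61,0.003,1],[0.04,-0.001,0.04,0,0.61,0.003,1]]'; python3 - <<'E'
from h import *
a=np.radians(-16.6);s=read_state();M=R.from_quat(s["ee_rot"]).as_matrix();print(M.round(3),s["joints"].round(2))
for k in(60,0,-40):relt(534.1-k*np.cos(a),-12.6-k*np.sin(a),16,-16.6,35)
i,d=get_image("side");cv2.imwrite("pics/s6.png",cv2.resize(i[120:280,240:460],(770,560)))
E
```

```text
clock: 9.95
position: [490.9, 14.4, 142.2]
ee_rot: [0.955, -0.143, 0.255, 0.045]
contact_force: [-0.3, 0.6, -0.5]
gripper_width: 85.0
grasp_force: 0.0
[[ 0.829 -0.296  0.474]
 [-0.25  -0.955 -0.158]
 [ 0.5    0.013 -0.866]] [-0.04  0.07 -1.06  2.05 -0.16 -0.71]
shift [-0.0725  0.0121  0.104 ] turn [ 0.0164  0.0872 -0.0021] F [-0.3  0.6 -0.5] clk 9.95
shift [-0.0205  0.0114  0.134 ] turn [ 0.0164  0.0872 -0.0021] F [-0.3  0.6 -0.5] clk 9.95
shift [0.0141 0.011  0.154 ] turn [ 0.0164  0.0872 -0.0021] F [-0.3  0.6 -0.5] clk 9.95
```

View pics/s6.png

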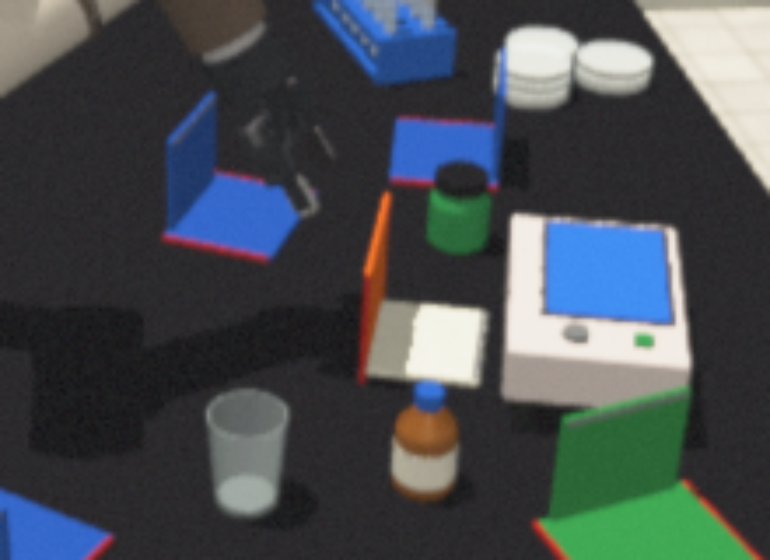

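The picture shows the gripper at (300,180), hung up well above the panel, and the shield standing at (370,290). The outward tilt hits wrist limits (joint 5 at -0.16). Instead I'll keep the tool vertical and turn it 90° about its axis. The open finger's back then stands about 57 mm ahead and clears the body, so it can push low.

```bash
python3 -c "
from h import *
relt(440,14,150,-16.6,0)
print(np.array(camera_model('wrist')['hand_eye']).round(2))"
```

```text
shift [-0.0372  0.0162 -0.0305] turn [ 0.0147 -0.5231 -0.0041] F [-1.3  0.9  1.1] clk 10.0
[[   0.     -0.96   -0.27   68.71]
 [   1.      0.      0.     -0.23]
 [   0.     -0.27    0.96 -143.21]
 [   0.      0.      0.      1.  ]]
```

```bash
python3 -m handwheel '[[-0.01,0.004,-0.01,0.004,-0.13,0,1],[-0.02,0.008,-0.016,0.008,-0.26,0,1],[-0.03,0.012,-0.024,0.012,-0.39,0,1],[-0.037,0.016,-0.03,0.015,-0.523,-0.004,1],[-0.037,0.016,-0.03,0.015,-0.523,-0.004,1],[-0.037,0.016,-0.03,0.015,-0.523,-0.004,1],[-0.037,0.016,-0.03,0.015,-0.523,-0.004,1]]';python3 -c "
from h import *
print(read_state()['joints'].round(2))
relt(440,14,150,-16.6,0)
relt(440,14,150,-106.6,0)"
```

```text
clock: 10.88
position: [442.1, 11.6, 149.6]
ee_rot: [0.987, -0.15, 0.048, 0.019]
contact_force: [0.7, -2.5, 1.1]
gripper_width: 85.5
grasp_force: 0.0
[ 0.46  0.12 -0.64  0.13 -0.76  0.73]
shift [-0.0026 -0.0016 -0.0008] turn [ 0.0232 -0.1012 -0.0114] F [ 0.7 -2.5  1.1] clk 10.875
shift [-0.0026 -0.0016 -0.0008] turn [-0.0612 -0.0975  1.5578] F [ 0.7 -2.5  1.1] clk 10.875
```

```bash
python3 -m handwheel '[[-0.003,-0.002,0,0.023,-0.1,0,1],[-0.003,-0.002,0,0.01,-0.1,0.17,1],[-0.003,-0.002,0,0,-0.1,0.34,1],[-0.003,-0.002,0,-0.01,-0.1,0.52,1],[-0.003,-0.002,0,-0.02,-0.1,0.7,1],[-0.003,-0.002,0,-0.03,-0.1,0.88,1],[-0.003,-0.002,0,-0.04,-0.1,1.06,1],[-0.003,-0.002,0,-0.05,-0.1,1.24,1],[-0.003,-0.002,0,-0.06,-0.1,1.42,1],[-0.003,-0.002,0,-0.061,-0.098,1.558,1]]';python3 -c "
from h import *
print(read_state()['joints'].round(2))
a=np.radians(-16.6);hx,hy=534.1,-12.6
print(hx-100*np.cos(a),hy-100*np.sin(a))
relt(hx-100*np.cos(a),hy-100*np.sin(a),17,-106.6,0)"
```

```text
clock: 12.12
position: [442.3, 12.9, 149.5]
ee_rot: [-0.594, 0.804, -0.003, 0.002]
contact_force: [-0.1, 0.9, -0.7]
gripper_width: 85.3
grasp_force: 0.0
[ 0.4   0.16 -0.55  0.01 -0.87 -0.71]
438.2677425534867 15.968836740497357
shift [-0.0018  0.0055  0.1324] turn [-0.0063 -0.0009 -0.0091] F [-0.1  0.9 -0.7] clk 12.125
```

```bash
python3 -m handwheel '[[-0.002,0.006,0.03,-0.006,0,-0.009,1],[-0.002,0.006,0.08,-0.006,0,-0.009,1],[-0.002,0.006,0.12,-0.006,0,-0.009,1],[-0.002,0.006,0.132,-0.006,0,-0.009,1],[-0.002,0.006,0.132,-0.006,0,-0.009,1]]';python3 - <<'E'
from h import *
a=np.radians(-16.6);hx,hy=534.1,-12.6
relt(hx-57*np.cos(a),hy-57*np.sin(a),17,-106.6,0)
i,d=get_image("side");cv2.imwrite("pics/s7.png",cv2.resize(i[120:280,240:460],(770,560)))
E
```

```text
clock: 12.75
position: [437.5, 16.0, 17.4]
ee_rot: [-0.599, 0.801, -0.0, -0.001]
contact_force: [0.1, -0.6, 0.6]
gripper_width: 85.5
grasp_force: 0.0
shift [-0.0001 -0.0437  0.0004] turn [ 0.0006 -0.0012  0.003 ] F [ 0.1 -0.6  0.6] clk 12.75
```

View pics/s7.png

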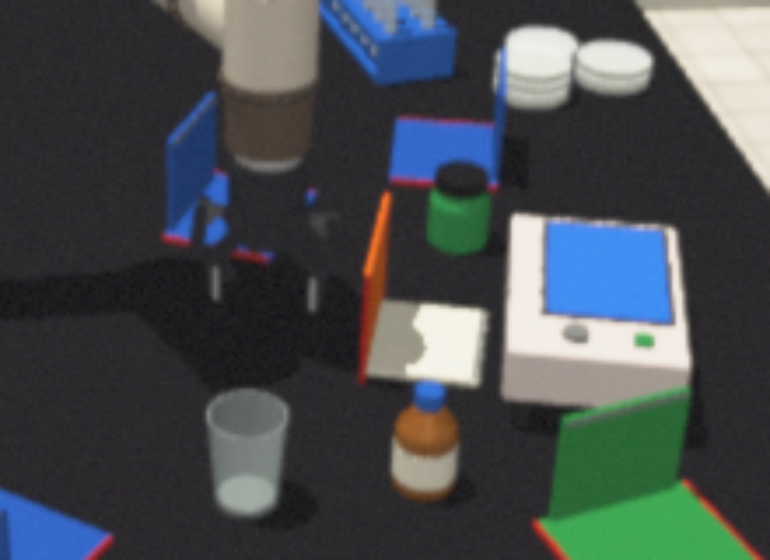

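The picture shows the open finger at (312,290) with its knuckle at (325,225) standing further out than the tip. In this pose the knuckle would touch the panel high up. I'll check the joint margins for a modest tilt instead.

```bash
python3 - <<'E'
from h import *
from scipy.optimize import least_squares
s=read_state();print(s['joints'].round(3),s['position'].round(1))
E
```

```text
[ 0.41   0.374 -0.699  0.001 -0.497 -0.698] [438.1  16.2  18.2]
```

```bash
python3 -m handwheel '[[0,0,-0.03,0,0,0,0.2],[0,0,-0.06,0,0,-0.17,-0.4],[0,0,-0.06,0,0,-0.35,-0.4],[0,0,-0.06,0,0,-0.53,-0.4],[0,0,-0.06,0,0,-0.71,-0.4],[0,0,-0.06,0,0,-0.89,-0.4],[0,0,-0.06,0,0,-1.07,-0.4],[0,0,-0.06,0,0,-1.25,-0.4],[0,0,-0.06,0,0,-1.43,-0.4],[0,0,-0.06,0,0,-1.566,-0.4]]';python3 -c "
from h import *
print(read_state()['joints'].round(2))
a=np.radians(-16.6);hx,hy=534.1,-12.6
relt(hx-60*np.cos(a),hy-60*np.sin(a),46,-16.6,12)"
```

```text
clock: 14.05
position: [438.2, 16.1, 79.7]
ee_rot: [0.99, -0.143, 0.002, -0.001]
contact_force: [-0.5, -1.0, 0.4]
gripper_width: 25.5
grasp_force: 0.0
[ 0.41  0.26 -0.64  0.   -0.67  0.87]
shift [0.0399 0.0002 0.0338] turn [-0.0026  0.2057  0.0016] F [-0.5 -1.   0.4] clk 14.05
```

```bash
python3 -m handwheel '[[0,0,0,0,0.1,0,-0.4],[0.01,0,0.01,0,0.206,0,-0.4],[0.03,0,0.025,0,0.206,0,-0.4],[0.04,0,0.034,0,0.206,0,-0.4],[0.04,0,0.034,0,0.206,0,-0.4],[0.04,0,0.034,0,0.206,0,-0.4]]';python3 -c "
from h import *
s=read_state();print(s['joints'].round(2))
a=np.radians(-16.6);hx,hy=534.1,-12.6
for k in (60,11,-49): relt(hx-k*np.cos(a),hy-k*np.sin(a),46,-16.6,12)"
```

```text
clock: 14.8
position: [476.0, 4.3, 45.0]
ee_rot: [0.984, -0.145, 0.103, 0.015]
contact_force: [-0.9, 0.2, 0.1]
gripper_width: 25.2
grasp_force: 0.0
[ 0.37  0.3  -0.92  0.6  -0.23  0.33]
shift [ 0.0007 -0.0004 -0.0009] turn [-0.0004  0.0011 -0.0039] F [-0.9  0.2  0.1] clk 14.8
shift [ 0.0486 -0.0006  0.0092] turn [-0.0004  0.0011 -0.0039] F [-0.9  0.2  0.1] clk 14.8
shift [ 0.1073 -0.0008  0.0216] turn [-0.0004  0.0011 -0.0039] F [-0.9  0.2  0.1] clk 14.8
```

```bash
python3 -m handwheel '[[0.012,0,0.0015,0,0,0,-0.4],[0.025,0,0.0042,0,0,0,-0.4],[0.035,0,0.0064,0,0,0,-0.4],[0.042,0,0.0079,0,0,0,-0.4],[0.047,0,0.0089,0,0,0,-0.4],[0.052,0,0.01,0,0,0,-0.4],[0.057,0,0.011,0,0,0,-0.4],[0.062,0,0.012,0,0,0,-0.4],[0.067,0,0.0131,0,0,0,-0.4]]'; python3 meas.py; python3 - <<'E'
from h import *
i,d=get_image("side");cv2.imwrite("pics/s8.png",cv2.resize(i[120:280,240:460],(770,560)))
E
```

```text
clock: 15.92
position: [537.7, -16.6, 44.2]
ee_rot: [0.984, -0.146, 0.099, 0.017]
contact_force: [-10.7, 3.9, 8.6]
gripper_width: 25.5
grasp_force: 5.8
((531.2605590820312, -75.1161117553711), (32.21549606323242, 4.960015773773193), 73.98316192626953) n 33 z 117.13479327516373
panel-top centre in plate frame -113.92962547958375 -57.86852480255127
yaw -17.388249398069508
```

View pics/s8.png

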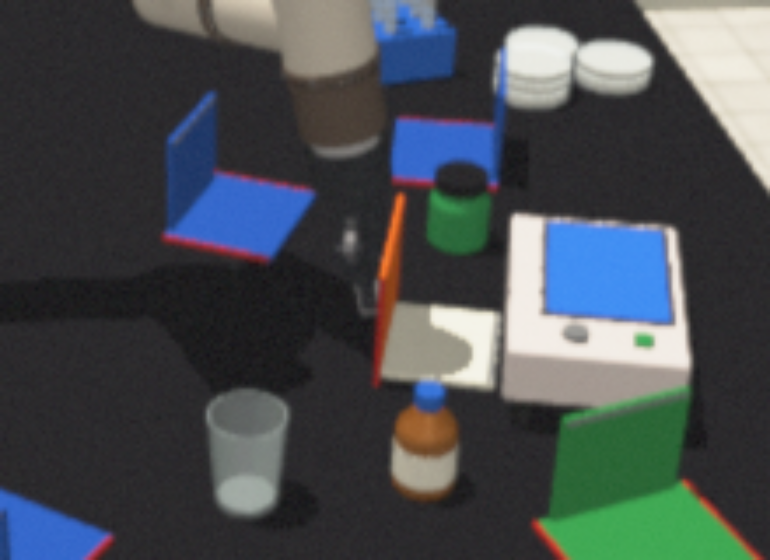

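The panel edge (403,195)–(377,385) has the same slope as when it stood free in the previous view, so it is sliding upright. The toe is at (497,350). I'll continue, squaring towards the plate.

```bash
python3 -c "
from h import *
s=read_state();p=s['position']
a=np.radians(-15.2)
for D,yaw in((20,-15.6),(45,-14.4)): relt(p[0]+D*np.cos(a),p[1]+D*np.sin(a),45.5,yaw,12)"
```

```text
shift [ 0.0199 -0.0006  0.0027] turn [ 0.0078  0.0069 -0.0211] F [-6.5  0.7  5. ] clk 16.025
shift [ 0.0443 -0.0013  0.0077] turn [ 0.0121  0.0069 -0.0416] F [-6.5  0.7  5. ] clk 16.025
```

```bash
python3 -m handwheel '[[0.005,0,0,0.002,0.002,-0.005,-0.4],[0.01,0,0.001,0.004,0.004,-0.01,-0.4],[0.015,0,0.002,0.006,0.006,-0.015,-0.4],[0.02,-0.001,0.0027,0.008,0.007,-0.021,-0.4],[0.025,-0.001,0.0038,0.009,0.007,-0.026,-0.4],[0.03,-0.001,0.0048,0.01,0.007,-0.031,-0.4],[0.035,-0.001,0.0058,0.011,0.007,-0.036,-0.4],[0.04,-0.001,0.0068,0.012,0.007,-0.042,-0.4],[0.044,-0.001,0.0077,0.012,0.007,-0.042,-0.4]]' && python3 -m handwheel '[[-0.01,0,-0.002,0,0,0,-0.4],[-0.04,0,-0.008,0,0,0,-0.4],[-0.09,0,-0.018,0,0,0,-0.4],[-0.12,0,-0.024,0,0,0,-0.4],[-0.12,0,-0.024,0,0,0,-0.4]]' && python3 meas.py
```

```text
clock: 17.15
position: [584.1, -27.8, 46.0]
ee_rot: [0.987, -0.124, 0.106, 0.012]
contact_force: [-3.0, -0.0, -2.4]
gripper_width: 25.7
grasp_force: 1.6
clock: 17.77
position: [462.7, 2.7, 44.6]
ee_rot: [0.987, -0.123, 0.106, 0.011]
contact_force: [0.3, -0.4, -0.6]
gripper_width: 25.5
grasp_force: 0.0
((594.78125, -29.95685577392578), (150.18809509277344, 6.4007673263549805), 75.58531188964844) n 170 z 116.99328660763354
panel-top centre in plate frame -63.63459121902466 1.6703263723754869
yaw -14.307443303098854
```

```bash
python3 -c "
from h import *
for x,y in((565,-22.2),(584.3,-27.0),(636,-42.5),(643.1,-44.6)): relt(x,y,46,-14.4,12)"
```

```text
shift [1.009e-01 1.000e-04 2.110e-02] turn [-0.0055 -0.0057  0.0023] F [ 0.7 -0.3  0.7] clk 17.825
shift [ 0.1203 -0.      0.0253] turn [-0.0055 -0.0057  0.0023] F [ 0.7 -0.3  0.7] clk 17.825
shift [0.173  0.0023 0.0368] turn [-0.0055 -0.0057  0.0023] F [ 0.7 -0.3  0.7] clk 17.825
shift [0.1802 0.0026 0.0384] turn [-0.0055 -0.0057  0.0023] F [ 0.7 -0.3  0.7] clk 17.825
```

```bash
python3 -m handwheel '[[0.03,0,0.006,-0.005,-0.006,0.002,-0.4],[0.07,0,0.0146,-0.005,-0.006,0.002,-0.4],[0.1,0,0.021,-0.005,-0.006,0.002,-0.4],[0.113,0,0.0237,-0.005,-0.006,0.002,-0.4],[0.12,0,0.0253,-0.005,-0.006,0.002,-0.4],[0.125,0,0.0264,-0.005,-0.006,0.002,-0.4],[0.131,0.0005,0.0277,-0.005,-0.006,0.002,-0.4],[0.137,0.001,0.029,-0.005,-0.006,0.002,-0.4],[0.143,0.001,0.0303,-0.005,-0.006,0.002,-0.4]]' && python3 -m handwheel '[[0.006,0,0.0013,0,0,0,-0.4],[0.012,0.0005,0.0026,0,0,0,-0.4],[0.018,0.0005,0.0039,0,0,0,-0.4],[0.024,0.001,0.0052,0,0,0,-0.4],[0.029,0.001,0.0063,0,0,0,-0.4],[0.033,0.001,0.0072,0,0,0,-0.4]]';python3 -c "
from h import *
print(read_state()['joints'].round(2))
for x,y in((643.1,-44.6),(646.1,-45.4)): relt(x,y,46,-14.4,12)"
```

```text
clock: 18.95
position: [604.0, -34.7, 44.7]
ee_rot: [0.987, -0.126, 0.1, 0.015]
contact_force: [-10.6, 2.8, 9.4]
gripper_width: 25.8
grasp_force: 5.6
clock: 19.7
position: [636.0, -44.2, 44.7]
ee_rot: [0.987, -0.126, 0.1, 0.015]
contact_force: [-11.8, 3.3, 10.2]
gripper_width: 25.3
grasp_force: 6.2
[ 0.22  0.51 -0.41  0.21 -0.48  0.91]
shift [ 0.0071 -0.0014  0.0001] turn [ 0.0046  0.0077 -0.0019] F [-11.8   3.3  10.2] clk 19.7
shift [ 0.0101 -0.0014  0.0007] turn [ 0.0046  0.0077 -0.0019] F [-11.8   3.3  10.2] clk 19.7
```

```bash
python3 -m handwheel '[[0.002,-0.0005,0,0,0,0,-0.4],[0.004,-0.001,0.0004,0,0,0,-0.4],[0.006,-0.001,0.0008,0,0,0,-0.4],[0.008,-0.001,0.0012,0,0,0,-0.4]]'; python3 -m handwheel '[[0.001,0,0.0002,0,0,0,-0.4],[0.002,0,0.0004,0,0,0,-0.4]]'
```

```text
clock: 20.2
position: [643.8, -45.4, 44.7]
ee_rot: [0.987, -0.126, 0.099, 0.015]
contact_force: [-9.7, 2.3, 7.7]
gripper_width: 25.6
grasp_force: 5.6
clock: 20.45
position: [644.4, -45.7, 44.6]
ee_rot: [0.987, -0.126, 0.098, 0.015]
contact_force: [-16.6, 6.9, 13.1]
gripper_width: 25.7
grasp_force: 8.9
```

```bash
python3 -m handwheel '[[0.001,0,0.0002,0,0,0,-0.4],[0.002,0,0.0004,0,0,0,-0.4]]'; python3 -m handwheel '[[0.0015,0,0.0003,0,0,0,-0.4]]'
```

```text
clock: 20.7
position: [644.5, -45.8, 44.6]
ee_rot: [0.987, -0.126, 0.096, 0.016]
contact_force: [-22.7, 10.2, 19.4]
gripper_width: 25.6
grasp_force: 12.3
clock: 20.82
position: [644.5, -45.9, 44.6]
ee_rot: [0.987, -0.126, 0.095, 0.016]
contact_force: [-27.9, 15.1, 22.9]
gripper_width: 25.8
grasp_force: 15.6
```

The force is climbing with no further motion, so contact is firm. I'll back off and check.

```bash
python3 -m handwheel '[[-0.008,0,-0.002,0,0,0,-0.4],[-0.03,0,-0.007,0,0,0,-0.4],[-0.08,0,-0.017,0,0,0,-0.4],[-0.13,0,-0.028,0,0,0,-0.4],[-0.17,0,-0.07,0,0,0,-0.4],[-0.17,0,-0.07,0,0,0,-0.4]]' && sed -i 's/v>100/v>90/' meas.py && python3 meas.py && python3 - <<'E'
from h import *
i,d=get_image("side");a=i[120:280,240:460];t,_=get_image("top")
cv2.imwrite("pics/f9.png",np.hstack([cv2.resize(a,(440,320)),cv2.resize(t[60:220,250:420],(340,320))]))
E
```

```text
clock: 21.58
position: [476.6, -0.2, 80.8]
ee_rot: [0.987, -0.124, 0.105, 0.012]
contact_force: [0.5, -0.3, -0.2]
gripper_width: 25.9
grasp_force: 0.0
((653.9985961914062, -49.11848449707031), (149.05043029785156, 6.5399169921875), 75.72838592529297) n 181 z 116.46636073661033
panel-top centre in plate frame -1.5111726345825192 -2.1622732110595715
yaw -14.24950312384641
```

View pics/f9.png

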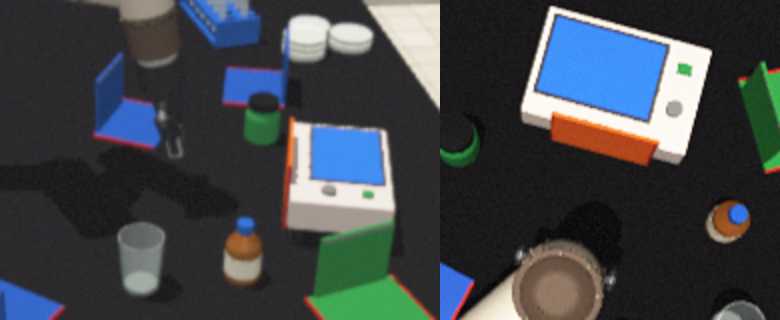

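The panel is flush: the front gap is about zero, yaw is within 0.2° of the plate, and it is about 2 mm off centre. In the side view it lies along the plate's front edge (290,175), and from above it sits centred along it (600,138). The beaker, bottle and jar haven't moved. I'll lift clear and hand in.

```bash
python3 -m handwheel '[[0,0,-0.04,0,0,0,-0.4],[0,0,-0.09,0,0,0,-0.4],[0,0,-0.12,0,0,0,-0.4],[0,0,-0.12,0,0,0,-0.4]]' && python3 meas.py && python3 -c "
from bench import job_done;print(job_done())"
```

```text
clock: 22.22
position: [456.0, 6.1, 198.1]
ee_rot: [0.986, -0.126, 0.105, 0.012]
contact_force: [0.7, -0.8, -0.9]
gripper_width: 25.6
grasp_force: 0.0
((654.73779296875, -49.091880798339844), (149.0347442626953, 7.3320088386535645), 75.83004760742188) n 177 z 116.80013573422511
panel-top centre in plate frame -0.8018029759216305 -1.952666629943849
yaw -14.346146627881105
the job is handed in; nothing more can be done
None
```

The job is handed in at about 22 s: by my camera measurements the shield stands on its foot with the orange panel upright, square (within about 0.3°) and flush against the plate and about 2 mm off centre, the beaker, bottle and jar look unmoved, and the arm is clear.

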